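Weigh a tube offcut on the bench steelyard

ROBOT

A 6-joint arm with a two-finger parallel gripper is mounted at the origin on a cart in front of the work surface, level with it; the furniture and walls round the work are solid. World frame = base frame: x ahead of the robot, y to its left, z up, the work surface at z = 0. Lengths are in m, angles in degrees, forces in N, time in s.
With the tool pointing down it reaches from about 0.25 to 0.725 m from the base axis. Payload 9.7 kg.
Tool frame: the origin (TCP) lies at the very end of the fingers, on their centre line; the grasp point (between the pads) lies 19 mm behind it (bot.hold_point_z is the distance from the TCP to the grasp point, in m); z points along the fingers, y is the line along which they close (so a half turn about z gives the same grasp; the last joint's range is limited). The gripper opens to 85 mm and grips with 20 to 120 N. Pads are 22 mm wide; open, the fingers measure 114 mm over their backs; the gripper's body (76 mm by 85 mm) begins 54 mm behind the grasp point. The pads swing forward as they close: fully open they stand 13 mm farther back than shut.
Start: joints at [66.635, 4.979, 10.078, 95.1, 0, 90], TCP at [0.218, 0.505, 0.231] pointing down, gripper open.
Joint ranges: [-179.16, 179.16], [-48.56, 103.87], [-65.8, 70.77], [-126.05, 130.52], [-82.76, 87.17], [-180, 180]. Speed limits (degrees/s): [127.2, 127.2, 147.25, 180, 180, 180].

INTERFACE

Orientations are given as [roll, pitch, yaw] about the fixed x, y, z axes, in that order (R = Rz(yaw) Ry(pitch) Rx(roll)).
In Python, from workcell import bot gives the robot as it stands.
- The arm moves only by the tool play_rows, never from a script. Its argument "targets" is a list of rows, each an object with "grip": the closure in counts, from 0 (fully open) to 255 (shut); "linear": the shift along the world's x, y, z in cm, a list of three; "delta_rot": the turn, a rotation vector about the world's x, y, z in rad, a list of three. A call has 1 to 10 rows; each row is the pose to reach, as a shift and turn from the pose commanded when the call began; what a row does not reach only later rows make up. A row lasts 1/10 s, in which the tool goes at most 50 mm and 8.59 degrees, less where a joint would pass 70% of its speed; a pose out of reach is approached as far as the arm can. A call with a gripper value outside its range is refused whole. The fingers move at their own pace and stop on an object; "force" is the grip in N (left out, the last holds). Time passes only in rows, so rows that repeat a pose let the fingers close. It gives the time, the measured TCP pose, the force, the opening and the grip force at its end, in the units of the state.
- bot.get_obs(): the state, without advancing time (a new reading comes with each control period).
- bot.camera(name): name is "scene" or "top"; returns a dict with "color" (400x640x3 uint8, red, green, blue), "range_z" (400x640 float32, m along the optical axis (not along the pixel's ray), 0 where there is no reading), "fov_y" (degrees; the focal length in pixels is half the picture's height over the tangent of half this angle, whatever the lens; pixels are square), "cx", "cy" (the principal point, pixels), "dist_coeffs" ([k1, k2, p1, p2, k3] as OpenCV has them; the pictures are not rectified), "world_to_cam" (4x4, takes a point from world to camera coordinates). Camera axes: x right, y up, looking along -z (the intrinsics and any distortion apply to the point x, -y, -z); pixel columns grow to the right and rows downward; lengths in m; the calibration is good to about 2 mm. A picture is of the moment at which its call begins.
- bot.job_done(): hands the job in; it is judged then, once.
Trained networks look in a picture, given as the dict that the camera call returned (one of the last four; its "shot" number tells which), for a name from the list of things; names that differ only in an ending like _2 or _b are one class to them, and where a whole thing is asked for, a point or a joint stands for the part that bears it (a point fixed in the world has none). Each returns a list of dicts, best first, with "conf" (0 to 1); they miss things now and then, are a little off and sometimes report something else, mostly with a low value. They report only what shows in the picture. A call takes as long as a camera call.
- bot.search_frame(picture, target): "box" ([left, top, right, bottom] in pixels, round what is visible of it).
- bot.trace(picture, target): "pixels" (400x640 bool, what is visible of it) and "box" ([left, top, right, bottom] in pixels, round what is visible of it).
- bot.pinpoint(picture, target): "pixel" ([column, row] in pixels: a listed point, or the origin of a listed thing).
The state is a dict: "time": time; "q": joint angles; "qd": joint speeds; "joint_efforts": joint torques, N m; "ee_pos": TCP position; "tcp_rot": TCP orientation; "wrist_force": force on the tool from outside, world axes, zero at the start; "torque": the same for the moment, N m; "opening": finger opening in m; "grasp_force": force on a finger pad.
Only numpy, scipy, OpenCV 4.12 (cv2) and the standard library are available. Lean on these libraries where they do the work, as an engineer would, in place of code of your own. Each camera call takes 0.05 s, during which the arm holds its last target. There are 200 camera calls.

TASK

Weigh the short square tube offcut that lies in front of the bench scale: set it down gently in the scale's pan, flat inside the rim, then slide the poise along the notched beam, click by click, until, with nothing else touching the scale, the pointer at the end of the beam comes to rest between the two marks on the white plate. Push the poise along with a light hand and do not clamp it between the fingers: never bear on any part of the scale with more than 20 N, and set the tube down no harder than that. Leave everything else on the bench where it is.

Things in the scene. Friction and masses are not known exactly. Their poses are not given: they have to be found in the camera images.
- scale: Grey bench steelyard, fixed. Origin on the bench top below the beam's pivot; +y towards the pan, -y along the long notched arm, x across. Foot 14 mm high, 110 mm wide in x, y -40 to +130 mm; then 50 mm wide to y -300. Pivot 100 mm up, between cheeks (36 mm long in y, caps to 109 mm high). The beam (8 mm thick, 18 high) has low ridges on top, to 11 mm above its middle line.
- beam (a joint): Tilt in rad: 0 level, + poise arm down and pan up; stops near -0.06 and +0.06. One notch outwards changes the free resting tilt by +0.02; the pointer is clear of both marks within about 0.013 either way, so one notch always serves. Balance: poise reading x 0.16 kg = tube mass x 0.08 m. Swings settle in about 0.7 s. Pushing the poise tips the beam: read it only when nothing touches the scale.
- poise (a joint): Poise position on the beam in m: 0 in the notch nearest the pivot (55 mm from it), growing outwards. Notches every 10 mm from 0 to 0.170, end stops 2 mm beyond. A sprung roller inside centres the poise in the nearest notch when let go; a click to the next takes about 4 to 5 N along the beam. Clamping it between two fingers counts with both fingers' forces added.
- poise_mid (a point): Middle of the poise's upper block (aluminium, astride the beam): 34 mm across the beam (x), 28 mm along it (y), 42 mm high; a 14 mm stud stands 6 mm above its top. The beam's ridge tops lie 22 mm below this point. Push the block's end faces along the beam, fingers from above, tips clear of the ridges. Axes as the beam: -y is outwards.
- pointer_tip (a point): Tip of the thin dark pointer (2.4 mm high) at the far end of the beam, 282 mm from the pivot.
- plate_mark (a point): Front of the white index plate behind the pointer, midway between its two black marks (each 2.2 mm thick, 11.6 mm apart centre to centre), 100 mm above the bench.
- pan_floor (a point): Centre of the inner floor of the steel pan, 124 mm (x) by 76 mm (y) outside, wall 3 mm, rim 9 mm above the floor. 80 mm from the pivot, about 131 mm above the bench; stays level, rises and sinks 5 mm. Lay the tube with its length along the pan's x; the weight counts the same anywhere in the pan. Axes as the scale.
- tube_mid (a point): Centre of the short square steel tube offcut, 25 x 90 x 25 mm, lying flat on the bench, long axis y. Its weight is unknown, 0.12 to 0.31 kg.
- tube_short: The same short offcut; origin at the centre of its underside.
- tube_long: Bystander: square tube offcut 32 x 160 x 32 mm, long axis y, origin under its centre.
- carton: Bystander: closed small carton 65 x 70 x 55 mm, origin under its centre.
- oil_bottle: Bystander: small oil bottle with a spout, diameter 48, height 92 mm, origin under its centre.
- screwdriver: Bystander: slotted screwdriver 194 mm long, handle diameter 27 mm, long axis y.

How it is judged (in metres and radians):
On the way, in this order (a step that is already met when the one before it is completed fails the run):
1. the short tube lies in the pan, released (x of tube_mid in the frame of pan_floor between -0.03 and 0.03 m and y of tube_mid in the frame of pan_floor between -0.035 and 0.035 m and z of tube_mid in the frame of pan_floor between 0.008 and 0.018 m and contact force between tube_short and scale above 0.5 N and contact force between the fingers and tube_short below 0.1 N), for 0.3 s.
2. the poise is slid until the freed pointer rests between the marks (value of joint beam between -0.013 and 0.013 rad and velocity of joint beam between -0.05 and 0.05 rad/s and velocity of joint poise between -0.01 and 0.01 m/s and contact force between the fingers and scale below 0.1 N), for 0.4 s.
At the end, for the whole second after the job is handed in: The short tube lies flat inside the pan's rim (its centre within 30 mm of the pan's centre in x and 35 mm in y), released and at rest; the free beam rests within 0.013 rad of level (pointer clear between the marks); the poise is at rest and nothing touches the scale but the tube (all of step 1 and all of step 2 and linear speed of tube_short below 0.02 m/s).
It fails at once if the robot presses on the scale with more than 20 N (contact force between any of the fingers, the arm and scale above 20 N).
It fails at once if the tube is set down hard, with more than 20 N (contact force between tube_short and scale above 20 N).
It fails at once if another thing on the bench is moved by more than 20 mm (distance of any of tube_long, carton, oil_bottle, screwdriver from where it was at the start of the episode above 0.02 m).
It also fails if it takes over 70 s, if anything falls off the work surface, if the arm or the gripper's body presses on something with over 40 N, if the wrist force passes 120 N, or if a joint passes its speed limit or range.

## Working session

There is one attempt and no reset: what is moved stays moved. The work goes in short steps, Python scripts to look and compute and a tool call to move; the robot and the scene stay as the last step left them, time stands still between calls to the robot, and variables do not carry over. Pictures are saved under pics/ and viewed, at most 10 in all, crops included, and the job is handed in when it is done.

Besides the shell and the picture viewer there is one more tool, called after "Call:" by a JSON object that holds its "op" and its "data", one argument or row to a line. play_rows: Moves the arm, as the interface text tells. Its arguments: {"type":"object","properties":{"targets":{"type":"array","items":{"type":"object","properties":{"grip":{"type":"number"},"linear":{"type":"array","items":{"type":"number"}},"delta_rot":{"type":"array","items":{"type":"number"}}}}},"force":{"type":"number"}},"required":["targets"]}

```bash
mkdir -p pics
cat > h.py <<'E'
import numpy as np, cv2
from workcell import bot
def K(c):
    f=200/np.tan(np.radians(c['fov_y'])/2); return np.array([[f,0,c['cx']],[0,f,c['cy']],[0,0,1.]])
def ray(c,px):
    u=cv2.undistortPoints(np.array([[px]],float),K(c),np.array(c['dist_coeffs'],float))[0,0]
    T=np.linalg.inv(c['world_to_cam']); d=T[:3,:3]@np.array([u[0],-u[1],-1.]); return T[:3,3],d
def at_z(c,px,z):
    o,d=ray(c,px); return o+d*(z-o[2])/d[2]
def deproj(c,px):
    o,d=ray(c,px); x,y=int(round(px[0])),int(round(px[1]))
    p=c['range_z'][max(y-1,0):y+2,max(x-1,0):x+2]; p=p[p>0]
    return o+d*np.median(p) if len(p) else None
def proj(c,p):
    q=c['world_to_cam']@np.append(p,1.); return cv2.projectPoints(np.array([[q[0],-q[1],-q[2]]]),np.zeros(3),np.zeros(3),K(c),np.array(c['dist_coeffs'],float))[0].ravel()
E
cat > l.py <<'E'
from h import *
np.set_printoptions(precision=4,suppress=True)
for n in ['scene','top']:
    c=bot.camera(n); cv2.imwrite(f'pics/{n}0.png',c['color'][:,:,::-1])
    print(n,np.linalg.inv(c['world_to_cam'])[:3,3])
    for t in ['scale','poise_mid','pointer_tip','plate_mark','pan_floor','tube_mid','tube_short','tube_long','carton','oil_bottle','screwdriver']:
        for r in bot.pinpoint(c,t)[:2]: print(t,round(r['conf'],2),np.array(r['pixel']),deproj(c,r['pixel']))
    m=bot.trace(c,'tube_short')
    if m:
        ys,xs=np.nonzero(m[0]['pixels']); P=np.array([at_z(c,(x,y),.025) for x,y in zip(xs,ys)])[:,:2].astype(np.float32)
        print('tube rect',m[0]['conf'],cv2.minAreaRect(P))
print(bot.get_obs())
E
python3 l.py
```

```text
scene [0.0532 1.006  0.5614]
scale 0.86 [306.3 238.9] [0.5766 0.1993 0.0137]
poise_mid 0.55 [319.4 188.3] [0.5856 0.1139 0.1385]
pointer_tip 0.94 [349.4 183.9] [ 0.5837 -0.079   0.0885]
plate_mark 0.87 [353.2 175.5] [ 0.6321 -0.2067  0.0691]
pan_floor 0.67 [283.8 204.9] [0.6094 0.2572 0.1352]
pan_floor 0.43 [230.4 265.8] [0.6443 0.438  0.0323]
tube_mid 0.71 [346.2 276. ] [0.3941 0.3032 0.015 ]
tube_mid 0.56 [375.  225.2] [0.2347 0.5455 0.3065]
tube_short 0.53 [374.8 230.2] [0.4312 0.0454 0.013 ]
tube_long 0.9 [348.2 276.7] [0.3936 0.2928 0.0068]
carton 0.85 [234.5 266.1] [0.6427 0.4259 0.0253]
oil_bottle 0.56 [252.1 293.7] [0.5513 0.4695 0.0063]
oil_bottle 0.27 [305.  238.6] [0.5796 0.2014 0.0148]
screwdriver 0.76 [282.7 291.2] [0.4834 0.4423 0.0235]
tube rect 0.35 ((0.6804734468460083, 0.40296342968940735), (0.09251892566680908, 0.16580155491828918), 47.87370300292969)
top [0.3929 0.1666 1.0602]
scale 0.56 [307.7 182.4] [0.5764 0.1999 0.0982]
scale 0.23 [279.  249.7] [0.4006 0.2747 0.0321]
poise_mid 0.72 [347.3 179.3] [0.577  0.1003 0.1497]
plate_mark 0.9 [419.  181.1] [ 0.5822 -0.0
[... 278 characters left out ...]
le 0.71 [223.  189.2] [0.5609 0.4344 0.0482]
screwdriver 0.64 [232.3 216.2] [0.4895 0.41   0.0227]
tube rect 0.78 ((0.4353579878807068, 0.02503080666065216), (0.09135016053915024, 0.027257319539785385), 68.14448547363281)
{'time': 1.3, 'q': array([66.6365,  4.9784, 10.0794, 95.0995,  0.0006, 89.9991]), 'qd': array([ 0.0174, -0.0048, -0.0253, -0.1067,  0.0327, -0.0105]), 'joint_efforts': array([ -0.0007, -52.0106,  46.4856,   0.0019,  -0.    ,   0.    ]), 'ee_pos': array([0.2181, 0.5049, 0.2313]), 'tcp_rot': array([179.9986,  -0.0006, 156.6374]), 'wrist_force': array([-0.0317,  0.0318,  0.0396]), 'torque': array([ 0.0369, -0.0082, -0.0381]), 'grasp_force': 0.0, 'opening': 0.08551914495566615}
```

View pictures.

View pics/top0.png

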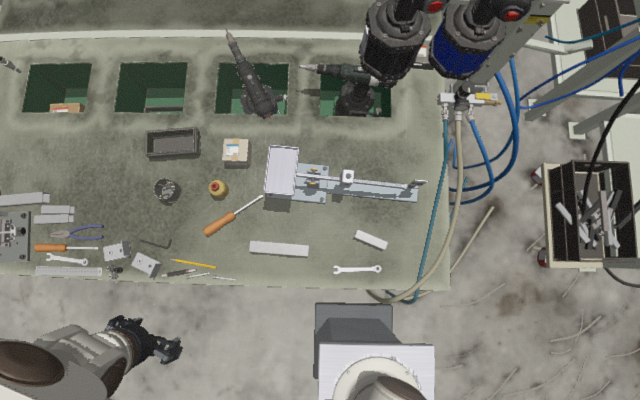

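View pics/scene0.png

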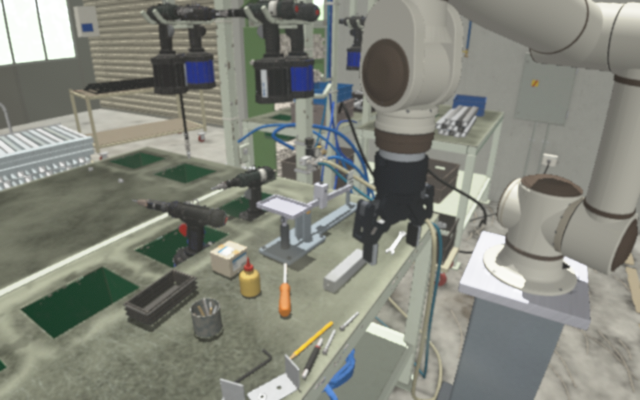

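```bash
cat >> h.py <<'E'
def cloud(c,box,zr):
    l,t,r,b=box; ys,xs=np.mgrid[t:b,l:r]; xs=xs.ravel(); ys=ys.ravel()
    u=cv2.undistortPoints(np.stack([xs,ys],1).astype(float)[:,None],K(c),np.array(c['dist_coeffs'],float))[:,0]
    d=c['range_z'][ys,xs]; T=np.linalg.inv(c['world_to_cam'])
    P=(T[:3,:3]@(np.c_[u[:,0],-u[:,1],-np.ones(len(u))]*d[:,None]).T).T+T[:3,3]
    k=(d>0)&(P[:,2]>zr[0])&(P[:,2]<zr[1]); return P[k]
E
cat > m.py <<'E'
from h import *
np.set_printoptions(precision=4,suppress=True)
c=bot.camera('top')
def rep(n,box,zr):
    P=cloud(c,box,zr); print(n,len(P),'med z',np.median(P[:,2]),P[:,2].max(),cv2.minAreaRect(P[:,:2].astype(np.float32)))
    return P
rep('pan',(258,140,302,212),(.12,.16))
rep('foot',(290,155,425,208),(.008,.022))
P=rep('beam',(300,160,425,200),(.085,.118)); m=P[:,:2].mean(0); print(m,np.linalg.svd(P[:,:2]-m,full_matrices=False)[2][0])
P=rep('poise',(330,160,365,200),(.12,.16))
rep('poisetop',(330,160,365,200),(.132,.145))
rep('plate',(405,165,435,200),(.1,.15))
rep('tube',(345,222,398,258),(.018,.035))
rep('high',(258,140,440,212),(.1,.2))
im=cv2.resize(c['color'][140:260,255:435,::-1],None,fx=4.4,fy=4.4,interpolation=cv2.INTER_CUBIC); cv2.imwrite('pics/c1.png',im)
E
python3 m.py
```

```text
pan 1496 med z 0.13629208830707024 0.14855468489013146 ((0.5991784930229187, 0.2664903998374939), (0.07682101428508759, 0.12454910576343536), 85.54908752441406)
foot 1996 med z 0.012816489661877317 0.02105765406825899 ((0.5955822467803955, 0.07092542946338654), (0.11383558064699173, 0.3629888892173767), 1.040624976158142)
beam 591 med z 0.10064904128884977 0.11786279064713423 ((0.5886163711547852, 0.05828605592250824), (0.3243842124938965, 0.0421842485666275), 88.10258483886719)
[0.5852 0.0939] [0.063 0.998]
poise 179 med z 0.1477725611466254 0.15804159546152408 ((0.5860385298728943, 0.10000747442245483), (0.0287037193775177, 0.0359056331217289), 88.84578704833984)
poisetop 19 med z 0.1412303121764853 0.14489140261189448 ((0.5811764597892761, 0.10138936340808868), (0.027692073956131935, 0.025968119502067566), 79.6397705078125)
plate 51 med z 0.12146417900100781 0.1354674357932546 ((0.5832071900367737, -0.08847789466381073), (0.03354847431182861, 0.0040218038484454155), 84.60157775878906)
tube 292 med z 0.0249204547238725 0.03193961763810593 ((0.4360737204551697, 0.023317525163292885), (0.08802269399166107, 0.025545094162225723), 67.87181091308594)
high 2050 med z 0.13595186413539978 0.15804159546152408 ((0.5868091583251953, 0.10017537325620651), (0.41034996509552, 0.12451012432575226), 85.75625610351562)
```

View pics/c1.png

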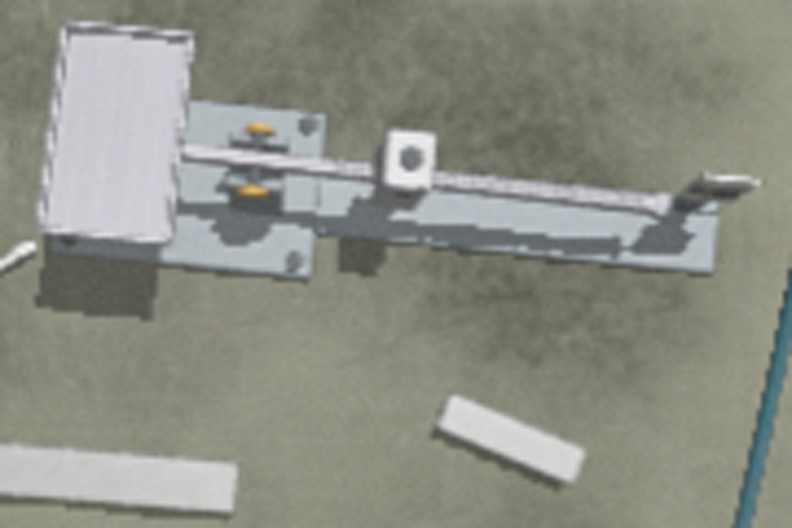

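Call:
{"op": "play_rows", "data": {
  "targets": [
    {"grip":105,"linear":[21.8,-48.1,-10],"delta_rot":[0,0,-1.547]},
    {"grip":105,"linear":[21.8,-48.1,-10],"delta_rot":[0,0,-1.547]},
    {"grip":105,"linear":[21.8,-48.1,-10],"delta_rot":[0,0,-1.547]},
    {"grip":105,"linear":[21.8,-48.1,-10],"delta_rot":[0,0,-1.547]},
    {"grip":105,"linear":[21.8,-48.1,-10],"delta_rot":[0,0,-1.547]},
    {"grip":105,"linear":[21.8,-48.1,-10],"delta_rot":[0,0,-1.547]},
    {"grip":105,"linear":[21.8,-48.1,-10],"delta_rot":[0,0,-1.547]},
    {"grip":105,"linear":[21.8,-48.1,-10],"delta_rot":[0,0,-1.547]},
    {"grip":105,"linear":[21.8,-48.1,-10],"delta_rot":[0,0,-1.547]},
    {"grip":105,"linear":[21.8,-48.1,-10],"delta_rot":[0,0,-1.547]}
  ],
  "force": 30
}}

```text
time: 2.35
ee_pos: [0.4214, 0.0554, 0.1383]
tcp_rot: [179.9, -0.0, 70.3]
wrist_force: [1.3, 1.1, -0.1]
opening: 0.0501
grasp_force: 0.0
```

Call:
{"op": "play_rows", "data": {
  "targets": [
    {"grip":105,"linear":[0,0,0],"delta_rot":[0,0,0]},
    {"grip":105,"linear":[0,0,0],"delta_rot":[0,0,0]},
    {"grip":105,"linear":[0,0,0],"delta_rot":[0,0,0]}
  ]
}}

```text
time: 2.65
ee_pos: [0.4208, 0.058, 0.1385]
tcp_rot: [180.0, -0.0, 70.8]
wrist_force: [-1.1, -0.0, 0.0]
opening: 0.0504
grasp_force: 0.0
```

Call:
{"op": "play_rows", "data": {
  "targets": [
    {"grip":105,"linear":[1.5,-3.4,-7],"delta_rot":[0,0,-0.049]},
    {"grip":105,"linear":[1.5,-3.4,-7],"delta_rot":[0,0,-0.049]},
    {"grip":105,"linear":[1.5,-3.4,-10],"delta_rot":[0,0,-0.049]},
    {"grip":105,"linear":[1.5,-3.4,-12],"delta_rot":[0,0,-0.049]},
    {"grip":105,"linear":[1.5,-3.4,-12.9],"delta_rot":[0,0,-0.049]},
    {"grip":105,"linear":[1.5,-3.4,-12.9],"delta_rot":[0,0,-0.049]},
    {"grip":160,"linear":[1.5,-3.4,-12.9],"delta_rot":[0,0,-0.049]},
    {"grip":255,"linear":[1.5,-3.4,-12.9],"delta_rot":[0,0,-0.049]},
    {"grip":255,"linear":[1.5,-3.4,-12.9],"delta_rot":[0,0,-0.049]},
    {"grip":255,"linear":[1.5,-3.4,-12.9],"delta_rot":[0,0,-0.049]}
  ]
}}

```text
time: 3.65
ee_pos: [0.4369, 0.0239, 0.0108]
tcp_rot: [179.9, -0.1, 67.9]
wrist_force: [-1.1, 1.9, 6.8]
opening: 0.0242
grasp_force: 31.0
```

Call:
{"op": "play_rows", "data": {
  "targets": [
    {"grip":255,"linear":[0,0,0],"delta_rot":[0,0,0]},
    {"grip":255,"linear":[0,0,0],"delta_rot":[0,0,0]},
    {"grip":255,"linear":[0,0,0],"delta_rot":[0,0,0]}
  ]
}}

```text
time: 3.95
ee_pos: [0.4369, 0.0239, 0.0109]
tcp_rot: [179.9, -0.1, 67.9]
wrist_force: [-0.3, 3.1, 6.9]
opening: 0.0243
grasp_force: 31.0
```

Call:
{"op": "play_rows", "data": {
  "targets": [
    {"grip":255,"linear":[0,0,2],"delta_rot":[0,0,0]},
    {"grip":255,"linear":[0,0,6],"delta_rot":[0,0,0]},
    {"grip":255,"linear":[0,0,11],"delta_rot":[0,0,0]},
    {"grip":255,"linear":[0,0,16],"delta_rot":[0,0,0]},
    {"grip":255,"linear":[0,0,20],"delta_rot":[0,0,0]},
    {"grip":255,"linear":[0,0,20],"delta_rot":[0,0,0]},
    {"grip":255,"linear":[0,0,20],"delta_rot":[0,0,0]},
    {"grip":255,"linear":[0,0,20],"delta_rot":[0,0,0]},
    {"grip":255,"linear":[0,0,20],"delta_rot":[0,0,0]}
  ]
}}

```text
time: 4.85
ee_pos: [0.4353, 0.0234, 0.2078]
tcp_rot: [-179.9, 0.1, 67.9]
wrist_force: [-0.7, -0.2, -1.7]
opening: 0.0242
grasp_force: 30.0
```

Call:
{"op": "play_rows", "data": {
  "targets": [
    {"grip":255,"linear":[0,0,0],"delta_rot":[0,0,0]},
    {"grip":255,"linear":[0,0,0],"delta_rot":[0,0,0]}
  ]
}}

```text
time: 5.05
ee_pos: [0.4356, 0.0234, 0.2086]
tcp_rot: [-179.9, 0.0, 67.9]
wrist_force: [1.1, 0.1, -1.1]
opening: 0.0245
grasp_force: 30.0
```

Run:
```python
from h import *
for i in range(6): print(bot.get_obs()['wrist_force']); bot.camera('top')
o=bot.get_obs(); print(o['ee_pos'],o['tcp_rot'],o['q'])
```

```text
[ 1.09724255  0.08183166 -1.14149931]
[-0.3649189   0.78512801 -1.60194525]
[ 0.06051307  0.99259143 -2.22655747]
[ 0.70078121  0.07501126 -1.15300947]
[-0.17680841 -0.5203933  -1.11357004]
[-0.12950467 -0.31478644 -1.37533035]
[0.43593716 0.02343555 0.20925221] [ 1.79998959e+02 -1.02006985e-03  6.78841722e+01] [ 3.07688961e+00 -1.08796816e+01 -7.56870257e+00  9.33096026e+01
  4.79808381e-04  1.15192717e+02]
```

Call:
{"op": "play_rows", "data": {
  "targets": [
    {"grip":255,"linear":[16.3,24.3,0],"delta_rot":[0,0,1.878]},
    {"grip":255,"linear":[16.3,24.3,0],"delta_rot":[0,0,1.878]},
    {"grip":255,"linear":[16.3,24.3,0],"delta_rot":[0,0,1.878]},
    {"grip":255,"linear":[16.3,24.3,0],"delta_rot":[0,0,1.878]},
    {"grip":255,"linear":[16.3,24.3,0],"delta_rot":[0,0,1.878]},
    {"grip":255,"linear":[16.3,24.3,0],"delta_rot":[0,0,1.878]},
    {"grip":255,"linear":[16.3,24.3,0],"delta_rot":[0,0,1.878]},
    {"grip":255,"linear":[16.3,24.3,0],"delta_rot":[0,0,1.878]},
    {"grip":255,"linear":[16.3,24.3,0],"delta_rot":[0,0,1.878]},
    {"grip":255,"linear":[16.3,24.3,0],"delta_rot":[0,0,1.878]}
  ]
}}

```text
time: 6.35
ee_pos: [0.599, 0.2666, 0.2088]
tcp_rot: [-180.0, -0.0, 154.2]
wrist_force: [-0.2, -0.4, -0.6]
opening: 0.0242
grasp_force: 30.3
```

Call:
{"op": "play_rows", "data": {
  "targets": [
    {"grip":255,"linear":[0,0,0],"delta_rot":[0,0,0]},
    {"grip":255,"linear":[0,0,0],"delta_rot":[0,0,0]}
  ]
}}

```text
time: 6.55
ee_pos: [0.5989, 0.2665, 0.2091]
tcp_rot: [-180.0, -0.0, 153.6]
wrist_force: [0.2, 0.2, -1.2]
opening: 0.0243
grasp_force: 30.3
```

Call:
{"op": "play_rows", "data": {
  "targets": [
    {"grip":255,"linear":[0,0,0],"delta_rot":[0,0,0.382]},
    {"grip":255,"linear":[0,0,0],"delta_rot":[0,0,0.382]},
    {"grip":255,"linear":[0,0,0],"delta_rot":[0,0,0.382]},
    {"grip":255,"linear":[0,0,-2],"delta_rot":[0,0,0.382]},
    {"grip":255,"linear":[0,0,-4],"delta_rot":[0,0,0.382]},
    {"grip":255,"linear":[0,0,-4],"delta_rot":[0,0,0.382]},
    {"grip":255,"linear":[0,0,-4],"delta_rot":[0,0,0.382]}
  ]
}}

```text
time: 7.25
ee_pos: [0.5987, 0.2663, 0.1695]
tcp_rot: [-180.0, -0.0, 175.6]
wrist_force: [0.6, 0.9, -1.4]
opening: 0.0243
grasp_force: 30.2
```

Run:
```python
from h import *
print(bot.get_obs()['ee_pos'],bot.get_obs()['tcp_rot'])
c=bot.camera('scene'); s=bot.camera('top')
for n,z in (('scene',c),('top',s)):
    for t in ('tube_mid','pan_floor'):
        for r in bot.pinpoint(z,t)[:1]: print(n,t,r,deproj(z,r['pixel']))
p=proj(c,[.6,.2665,.15]); u,v=int(p[0]),int(p[1])
cv2.imwrite('pics/p1.png',cv2.resize(c['color'][v-70:v+70,u-90:u+90,::-1],None,fx=4,fy=4,interpolation=cv2.INTER_CUBIC))
```

```text
[0.59873064 0.2663049  0.16953017] [-1.79983175e+02 -2.72466548e-02  1.75589211e+02]
scene tube_mid {'pixel': [288.2, 195.7], 'conf': 0.72} [0.57752404 0.28039739 0.17740718]
scene pan_floor {'pixel': [283.6, 204.6], 'conf': 0.96} [0.61069412 0.25635176 0.13536562]
top tube_mid {'pixel': [235.4, 212.7], 'conf': 0.37} [0.50038553 0.40384343 0.01412868]
```

View pics/p1.png

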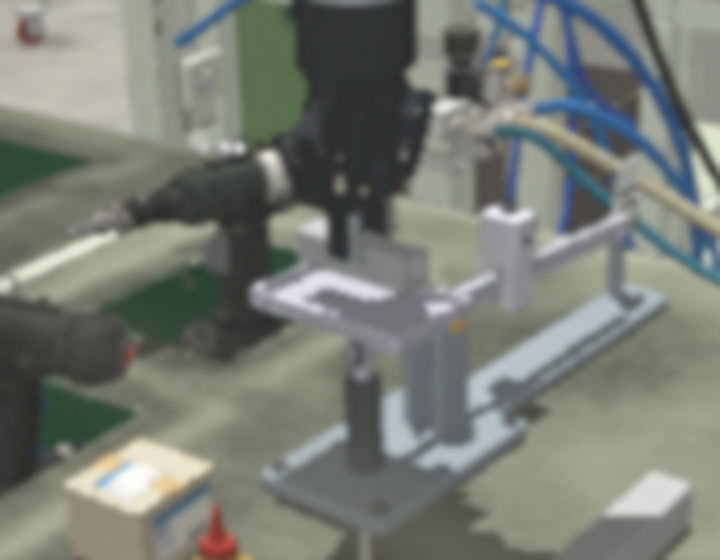

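Call:
{"op": "play_rows", "data": {
  "targets": [
    {"grip":255,"linear":[0,0,-1],"delta_rot":[0,0,0]},
    {"grip":255,"linear":[0,0,-1.8],"delta_rot":[0,0,0]},
    {"grip":255,"linear":[0,0,-2.1],"delta_rot":[0,0,0]},
    {"grip":255,"linear":[0,0,-2.3],"delta_rot":[0,0,0]},
    {"grip":255,"linear":[0,0,-2.5],"delta_rot":[0,0,0]},
    {"grip":255,"linear":[0,0,-2.7],"delta_rot":[0,0,0]},
    {"grip":255,"linear":[0,0,-2.8],"delta_rot":[0,0,0]},
    {"grip":255,"linear":[0,0,-2.9],"delta_rot":[0,0,0]},
    {"grip":255,"linear":[0,0,-2.9],"delta_rot":[0,0,0]}
  ]
}}

```text
time: 8.45
ee_pos: [0.5989, 0.2665, 0.1403]
tcp_rot: [180.0, 0.0, 175.7]
wrist_force: [-0.3, 0.0, -0.5]
opening: 0.0239
grasp_force: 30.3
```

Call:
{"op": "play_rows", "data": {
  "targets": [
    {"grip":178,"linear":[0,0,0],"delta_rot":[0,0,0]},
    {"grip":170,"linear":[0,0,0],"delta_rot":[0,0,0]},
    {"grip":155,"linear":[0,0,0],"delta_rot":[0,0,0]},
    {"grip":140,"linear":[0,0,0],"delta_rot":[0,0,0]},
    {"grip":140,"linear":[0,0,0],"delta_rot":[0,0,0]},
    {"grip":140,"linear":[0,0,2],"delta_rot":[0,0,0]},
    {"grip":140,"linear":[0,0,6],"delta_rot":[0,0,0]},
    {"grip":140,"linear":[0,0,10],"delta_rot":[0,0,0]},
    {"grip":140,"linear":[0,0,10],"delta_rot":[0,0,0]}
  ]
}}

```text
time: 9.35
ee_pos: [0.6001, 0.267, 0.2468]
tcp_rot: [179.8, 0.4, 175.7]
wrist_force: [0.7, 0.3, 0.4]
opening: 0.0383
grasp_force: 0.0
```

```bash
cat > t.py <<'E'
from h import *
np.set_printoptions(precision=4,suppress=True)
sy=np.array([.0785,.9969]); sx=np.array([.9969,-.0785]); pan=np.array([.5992,.2665]); piv=pan-.08*sy
c=bot.camera('top')
P=cloud(c,(258,140,440,212),(.08,.2)); q=P[:,:2]-piv; X=q@sx; Y=q@sy
def show(n,k): print(n,k.sum(), np.array([X[k].mean(),Y[k].mean(),np.median(P[k,2])]) if k.any() else '', [X[k].min(),X[k].max(),Y[k].min(),Y[k].max()] if k.any() else '')
show('panfloor',(abs(X)<.055)&(abs(Y-.08)<.032)&(P[:,2]<.142))
show('tube',(abs(X)<.06)&(abs(Y-.08)<.035)&(P[:,2]>.145))
k=(abs(X)<.02)&(Y<-.03)&(Y>-.26)&(P[:,2]>.142); show('poise top',k)
k=(abs(X)<.003)&(Y<-.03)&(Y>-.26)&(P[:,2]<.13)&(P[:,2]>.085)
print('beam slope tilt',np.polyfit(-Y[k],P[k,2],1),k.sum())
s=bot.camera('scene')
for t in ('pointer_tip','plate_mark','poise_mid'):
    for r in bot.pinpoint(s,t)[:1]: print(t,np.array(r['pixel']),round(r['conf'],2))
o=bot.get_obs(); print(o['time'],o['ee_pos'],o['tcp_rot'],o['opening'])
E
python3 t.py
```

```text
panfloor 0  
tube 0  
poise top 164 [-0.002  -0.082   0.1591] [np.float64(-0.01834045755493076), np.float64(0.01722318543522718), np.float64(-0.09637196610441913), np.float64(-0.06847088554741307)]
beam slope tilt [0.0509 0.1106] 158
pointer_tip [351.6 174.2] 0.62
plate_mark [350.6 175.8] 0.81
poise_mid [319.8 187.4] 0.78
9.6 [0.5986 0.2663 0.2388] [-179.9397   -0.1055  175.7144] 0.03817143899986291
```

Call:
{"op": "play_rows", "data": {
  "targets": [
    {"grip":105,"linear":[-1.3,-16.2,0],"delta_rot":[0,0,0]},
    {"grip":105,"linear":[-1.3,-16.2,0],"delta_rot":[0,0,0]},
    {"grip":105,"linear":[-1.3,-16.2,0],"delta_rot":[0,0,0]},
    {"grip":105,"linear":[-1.3,-16.2,0],"delta_rot":[0,0,0]},
    {"grip":105,"linear":[-1.3,-16.2,0],"delta_rot":[0,0,0]},
    {"grip":105,"linear":[-1.3,-16.2,-3],"delta_rot":[0,0,0]},
    {"grip":105,"linear":[-1.3,-16.2,-5],"delta_rot":[0,0,0]},
    {"grip":105,"linear":[-1.3,-16.2,-5],"delta_rot":[0,0,0]}
  ]
}}

```text
time: 10.4
ee_pos: [0.5845, 0.1054, 0.1865]
tcp_rot: [-179.9, -0.3, 175.8]
wrist_force: [-0.3, 0.2, 0.6]
opening: 0.0504
grasp_force: 0.0
```

```bash
python3 t.py
python3 - <<'E'
from h import *
c=bot.camera('scene'); p=proj(c,[.59,.16,.15]); u,v=int(p[0]),int(p[1])
cv2.imwrite('pics/p2.png',cv2.resize(c['color'][v-60:v+50,u-80:u+80,::-1],None,fx=5,fy=5,interpolation=cv2.INTER_CUBIC))
E
```

```text
panfloor 684 [-0.0028  0.0791  0.1264] [np.float64(-0.05495780173357218), np.float64(0.054981770881582674), np.float64(0.04801615269895699), np.float64(0.11193638011795805)]
tube 366 [-0.0025  0.0783  0.151 ] [np.float64(-0.0469113399684739), np.float64(0.043272412890639864), np.float64(0.06567606629328204), np.float64(0.09158299157177621)]
poise top 26 [-0.012  -0.0707  0.1577] [np.float64(-0.018314990226489806), np.float64(-0.00216885977665498), np.float64(-0.08242107636028816), np.float64(-0.04773208736682771)]
beam slope tilt [0.0786 0.1084] 37
pointer_tip [352.2 172.9] 0.88
plate_mark [351.8 178.2] 0.8
poise_mid [319.6 186.2] 0.62
10.65 [0.5864 0.105  0.1915] [179.9729   0.0924 175.7507] 0.0502297331131564
```

View pics/p2.png

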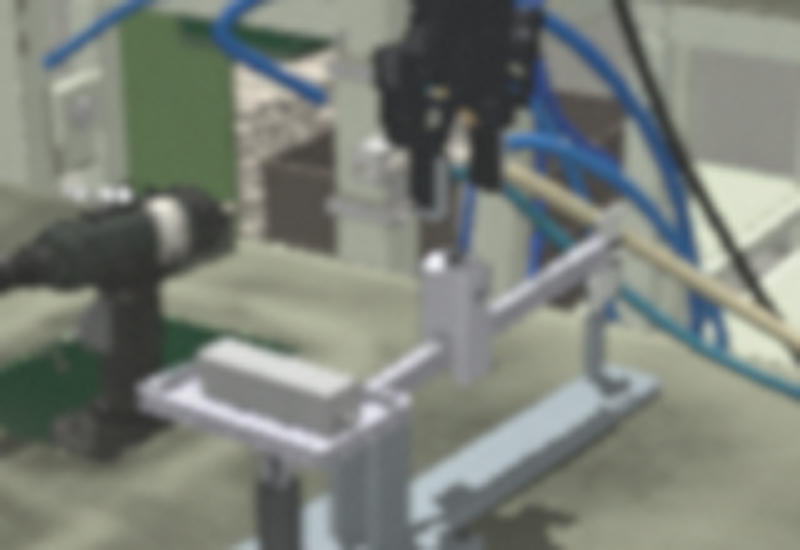

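Call:
{"op": "play_rows", "data": {
  "targets": [
    {"grip":105,"linear":[0,0,-2],"delta_rot":[0,0,0]},
    {"grip":105,"linear":[0,0,-4],"delta_rot":[0,0,0]},
    {"grip":105,"linear":[0,0,-5.5],"delta_rot":[0,0,0]},
    {"grip":105,"linear":[0,0,-5.9],"delta_rot":[0,0,0]},
    {"grip":105,"linear":[0,0,-5.9],"delta_rot":[0,0,0]},
    {"grip":105,"linear":[-0.05,-0.5,-5.9],"delta_rot":[0,0,0]},
    {"grip":105,"linear":[-0.07,-0.8,-5.9],"delta_rot":[0,0,0]},
    {"grip":105,"linear":[-0.08,-1.0,-5.9],"delta_rot":[0,0,0]},
    {"grip":105,"linear":[-0.1,-1.2,-5.9],"delta_rot":[0,0,0]}
  ]
}}

```text
time: 11.6
ee_pos: [0.5853, 0.0925, 0.1315]
tcp_rot: [179.9, 0.0, 175.7]
wrist_force: [1.4, 3.0, -1.7]
opening: 0.0503
grasp_force: 1.8
```

Call:
{"op": "play_rows", "data": {
  "targets": [
    {"grip":105,"linear":[-0.02,-0.3,0],"delta_rot":[0,0,0]},
    {"grip":105,"linear":[-0.05,-0.6,0],"delta_rot":[0,0,0]},
    {"grip":105,"linear":[-0.07,-0.9,0],"delta_rot":[0,0,0]},
    {"grip":105,"linear":[-0.1,-1.2,0],"delta_rot":[0,0,0]},
    {"grip":105,"linear":[-0.12,-1.5,0],"delta_rot":[0,0,0]},
    {"grip":105,"linear":[-0.14,-1.8,0],"delta_rot":[0,0,0]},
    {"grip":105,"linear":[-0.16,-2.1,0],"delta_rot":[0,0,0]}
  ]
}}

```text
time: 12.3
ee_pos: [0.5832, 0.0714, 0.1312]
tcp_rot: [180.0, -0.0, 175.7]
wrist_force: [-0.1, 4.2, -1.8]
opening: 0.05
grasp_force: 1.6
```

Call:
{"op": "play_rows", "data": {
  "targets": [
    {"grip":105,"linear":[-0.02,-0.3,0],"delta_rot":[0,0,0]},
    {"grip":105,"linear":[-0.05,-0.6,0],"delta_rot":[0,0,0]},
    {"grip":105,"linear":[-0.07,-0.8,0],"delta_rot":[0,0,0]},
    {"grip":105,"linear":[-0.07,-0.8,0],"delta_rot":[0,0,0]},
    {"grip":105,"linear":[0.0,0.0,0],"delta_rot":[0,0,0]},
    {"grip":105,"linear":[0.02,0.3,0],"delta_rot":[0,0,0]},
    {"grip":105,"linear":[0.02,0.3,0],"delta_rot":[0,0,0]},
    {"grip":105,"linear":[0.02,0.3,0],"delta_rot":[0,0,0]},
    {"grip":105,"linear":[0.02,0.3,0],"delta_rot":[0,0,0]},
    {"grip":105,"linear":[0.02,0.3,0],"delta_rot":[0,0,0]}
  ]
}}

```text
time: 13.3
ee_pos: [0.5835, 0.0744, 0.1313]
tcp_rot: [-180.0, -0.0, 175.7]
wrist_force: [0.2, 0.4, -0.5]
opening: 0.0503
grasp_force: 0.0
```

```bash
python3 t.py
python3 - <<'E'
from h import *
c=bot.camera('scene'); p=proj(c,[.59,.16,.15]); u,v=int(p[0]),int(p[1])
cv2.imwrite('pics/p3.png',cv2.resize(c['color'][v-60:v+50,u-60:u+80,::-1],None,fx=5,fy=5,interpolation=cv2.INTER_CUBIC))
E
```

```text
panfloor 681 [-0.0023  0.0793  0.13  ] [np.float64(-0.054826332604500184), np.float64(0.054928825803784324), np.float64(0.04808447174701281), np.float64(0.11191809208075378)]
tube 365 [-0.0023  0.078   0.1546] [np.float64(-0.04694292385042199), np.float64(0.04322514290007677), np.float64(0.06595261265587876), np.float64(0.09190613822899754)]
poise top 73 [-0.0099 -0.0782  0.186 ] [np.float64(-0.01674512039155073), np.float64(0.00263058411350869), np.float64(-0.11185031697533229), np.float64(-0.05522907006362797)]
beam slope tilt [0.0099 0.1093] 40
pointer_tip [350.2 178.7] 0.68
plate_mark [354.2 181.2] 0.68
poise_mid [324.8 183.3] 0.47
13.55 [0.5835 0.0744 0.1313] [-179.9984   -0.      175.7062] 0.050223459951881
```

View pics/p3.png

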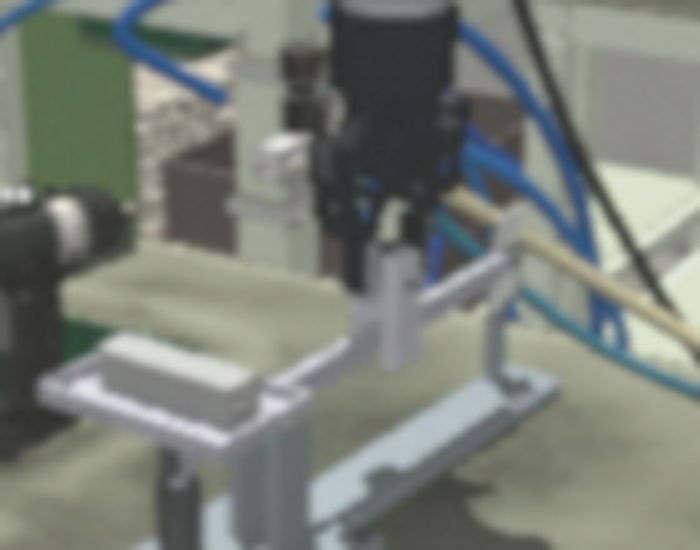

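Call:
{"op": "play_rows", "data": {
  "targets": [
    {"grip":105,"linear":[-0.05,-0.6,0],"delta_rot":[0,0,0]},
    {"grip":105,"linear":[-0.08,-1.0,0],"delta_rot":[0,0,0]},
    {"grip":105,"linear":[-0.1,-1.3,0],"delta_rot":[0,0,0]},
    {"grip":105,"linear":[-0.12,-1.6,0],"delta_rot":[0,0,0]},
    {"grip":105,"linear":[-0.14,-1.8,0],"delta_rot":[0,0,0]},
    {"grip":105,"linear":[-0.16,-2.0,0],"delta_rot":[0,0,0]},
    {"grip":105,"linear":[-0.16,-2.0,0],"delta_rot":[0,0,0]},
    {"grip":105,"linear":[-0.12,-1.5,0],"delta_rot":[0,0,0]},
    {"grip":105,"linear":[-0.08,-1.0,0],"delta_rot":[0,0,0]},
    {"grip":105,"linear":[-0.08,-1.0,0],"delta_rot":[0,0,0]}
  ]
}}

```text
time: 14.6
ee_pos: [0.5828, 0.0653, 0.1312]
tcp_rot: [180.0, -0.0, 175.8]
wrist_force: [0.5, -0.2, 0.1]
opening: 0.05
grasp_force: 0.0
```

Call:
{"op": "play_rows", "data": {
  "targets": [
    {"grip":105,"linear":[0,0,0],"delta_rot":[0,0,0]},
    {"grip":105,"linear":[0,0,0],"delta_rot":[0,0,0]},
    {"grip":105,"linear":[0,0,2],"delta_rot":[0,0,0]},
    {"grip":105,"linear":[0,0,6],"delta_rot":[0,0,0]},
    {"grip":105,"linear":[-10,0,10],"delta_rot":[0,0,0]},
    {"grip":105,"linear":[-20,0,10],"delta_rot":[0,0,0]},
    {"grip":105,"linear":[-20,0,10],"delta_rot":[0,0,0]},
    {"grip":105,"linear":[-20,0,10],"delta_rot":[0,0,0]},
    {"grip":105,"linear":[-20,0,10],"delta_rot":[0,0,0]}
  ]
}}

```text
time: 15.5
ee_pos: [0.3792, 0.0643, 0.2335]
tcp_rot: [179.9, 0.2, 175.7]
wrist_force: [2.0, 0.8, 0.1]
opening: 0.0501
grasp_force: 0.0
```

```bash
python3 t.py
python3 - <<'E'
from h import *
c=bot.camera('scene'); p=proj(c,[.585,0.0,.12]); u,v=int(p[0]),int(p[1])
cv2.imwrite('pics/p4.png',cv2.resize(c['color'][v-35:v+35,u-60:u+60,::-1],None,fx=6,fy=6,interpolation=cv2.INTER_CUBIC))
E
```

```text
panfloor 681 [-0.0023  0.0795  0.1314] [np.float64(-0.0549288460671236), np.float64(0.05493209430347186), np.float64(0.04800732019009209), np.float64(0.11187426159356038)]
tube 373 [-0.0026  0.0781  0.1563] [np.float64(-0.046941139139321374), np.float64(0.043570234833605975), np.float64(0.0657473647140569), np.float64(0.09135898469923569)]
poise top 161 [-0.0012 -0.1246  0.1535] [np.float64(-0.017189585947349383), np.float64(0.017778772694569917), np.float64(-0.13944895445152358), np.float64(-0.11108325990458164)]
beam slope tilt [-0.0091  0.1095] 181
pointer_tip [351.4 178.2] 0.59
plate_mark [352.5 176.8] 0.91
15.75 [0.3836 0.0644 0.2308] [-179.9899   -0.0267  175.7039] 0.05023876191538314
```

View pics/p4.png

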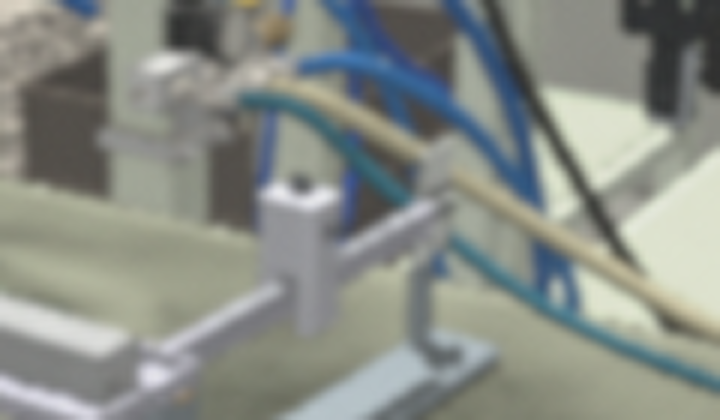

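```bash
python3 -c "
from h import *
for i in range(5): bot.camera('top')
print(bot.job_done())"; true
```

```text
the job is handed in; nothing more can be done
None
```

I handed the job in with the tube flat in the pan and the poise at 0.070 m, which puts the tube at about 0.14 kg. By the depth readings the free beam rests within about 0.006 rad of level; the hand-in gave no verdict.

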